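# Tip a drilled block out of its nest and lay it on the measuring plate

### The job

Take the aluminium block with the two bored holes out of its nest and lay it flat, near the middle of the dark granite plate, for measuring. The pocket leaves no room for fingers, so first press down on the end of the block at the nest's notched wall, which tips the other end up; it stays up and can be taken there. Put the block down rather than drop it, and leave the plain block seated in its pocket.

Things in the scene. Friction and masses are not known exactly. Their poses are not given: they have to be found in the camera images.
- drilled: Block to take: aluminium, 100 x 44 x 24 mm (x, y, z), 0.18-0.34 kg, two dark 17 mm bores in its top. Origin: centre of underside; x along its length, z up. Starts flat in any pocket. Light press (under 3 N) 13 mm from its -x end, 15 mm down, rocks it over to rest 26 degrees steep, +x end up. Sides of that end then show above the rim: 19 mm at the tip, 10 mm at 20 mm in; grip across the 44 mm.
- plain: The other block in the nest: same size, material, height and axes as the drilled one, in another of the pockets, but with no holes in its top. It must stay seated flat.
- nest: Fixed grey nest, 124 x 186 x 57 mm. Origin on the table below the middle pocket; x along the blocks. 3 pockets 58 mm apart in y, x -57 to +51 mm, 46 wide; floor 31 mm high, sloping down 26 degrees from x = -2.5 towards -x (robot side, where the end wall is notched to 43 mm). Block tops 2 mm under the rim; gaps 1 mm, at -x end 7 mm. Blockless pocket: fixed black cover, 1 mm proud.
- plate: Fixed dark granite measuring plate, 180 x 160 x 25 mm (x, y, z), its flat top 25 mm above the table. Origin: centre of its underside, on the table; z up. It lies beside the nest, to its left or right.
Mind the look-alikes: they are no part of the job. Of the things that look like the plate, the middle-sized one is meant.

How it is judged:
On the way:
1. the drilled block is tipped up in its pocket by 15 degrees or more (angle between drilled's own z axis and vertical above 0.26 rad and height (world z) of drilled below 0.05 m and horizontal distance between drilled and nest below 0.085 m), for 0.2 s.
At the end, for the whole second after the job is handed in: The drilled block lies flat (within 7 degrees), right way up and at rest on the granite plate, its middle within 45 mm of the plate's middle, any way round; the plain block still sits flat in its pocket (within 7 degrees and 12 mm) (horizontal distance between drilled and plate below 0.045 m and angle between each of drilled, plain's own z axis and vertical below 0.12 rad and z of drilled in the frame of plate between 0.02 and 0.031 m and linear speed of drilled below 0.02 m/s and distance of plain from where it was at the start of the episode below 0.012 m); the robot touches nothing.
It fails at once if the plain block is tipped up or pulled out of its pocket (angle between plain's own z axis and vertical above 0.2 rad or distance of plain from where it was at the start of the episode above 0.03 m).
It fails at once if the drilled block is dropped: let go with its middle more than 50 mm above the plate's top (horizontal distance between drilled and plate below 0.12 m and z of drilled in the frame of plate above 0.075 m and contact force between drilled and the fingers below 0.05 N).
It also fails if it takes over 48 s, if anything falls off the work surface, if the arm or the gripper's body presses on something with over 40 N, if the wrist force passes 120 N, or if a joint passes its speed limit or range.

### The arm

A 7-joint arm with a two-finger parallel gripper is mounted at the origin on the work surface. World frame = base frame: x ahead of the robot, y to its left, z up, the work surface at z = 0. Lengths are in m, angles in rad, forces in N, time in s.
With the tool pointing down it reaches from about 0.4 to 0.875 m from the base axis. Payload 6.5 kg.
Tool frame: the origin (TCP) lies midway between the tips of the shut fingers; the grasp point (between the pads) lies 19 mm behind it; z points along the fingers, y is the direction in which the jaws open and shut (so a half turn about z gives the same grasp; the last joint's range is limited). The gripper opens to 88 mm and grips with 3 to 60 N. Pads are 18 mm wide; open, the fingers measure 123 mm over their backs; the gripper's body (75 mm by 187 mm) begins 45 mm behind the grasp point.
Start: joints at [-1.253, 0.536, -0.004, 1.538, 0.003, 1.067, -0.071], TCP at [0.243, 0.603, 0.239] pointing down, gripper open.
Joint ranges: [-2.7, 2.7], [-0.37, 2.16], [-1.27, 1.26], [0.24, 2.4], [-1.31, 4.45], [0.19, 1.91], [-2.76, 2.76]. Speed limits (rad/s): [2.39, 2.39, 3.14, 3.14, 3.14, 3.14, 3.14].

### API

Orientations are given as a 3x3 rotation matrix whose columns are the frame's x, y, z axes.
In Python, from workcell import r gives the robot as it stands. Calls block until the motion is done:
- r.move_to(position, orientation): joint-space move of the TCP to a pose.
- r.move_l(position, rotation=None, feed=0.15, force_limit=None): straight line of the TCP; rotation=None keeps the orientation; feed is the mean speed in m/s. With force_limit (N) it stops when the force on the tool has changed by that much, and returns True; else False.
- r.goto_joints(angles): joint-space move.
- r.open_gripper() and r.grab(): open the fingers fully, or close them until they stop; the grip force is fixed at half the most.
- r.dwell(seconds).
- r.ik(position, orientation): joint angles nearest the present ones, or None.
- r.read_state(): the state.
- r.camera(name): name is "scene" or "top" or "wrist"; returns a dict with "pixels" (480x640x3 uint8, red, green, blue), "fx", "fy", "cx", "cy" (pixels), "dist" ([k1, k2, p1, p2, k3] as OpenCV has them; the pictures are not rectified), "camera_from_world" (4x4, takes a point from world to camera coordinates). Camera axes: x right, y up, looking along -z (the intrinsics and any distortion apply to the point x, -y, -z); pixel columns grow to the right and rows downward; lengths in m; the calibration is good to about 2 mm. A picture is of the moment at which its call begins. There is no depth.
A pose or a line that the arm cannot do raises r.IKError and nothing moves.
- r.finish_job(): hands the job in, once; it reports no verdict.
The state is a dict: "t": time; "joint_positions": joint angles; "dq": joint speeds; "tau": joint torques, N m; "tool_pos": TCP position; "tcp_rot": TCP orientation; "force": force on the tool from outside, world axes, zero at the start; "torque": the same for the moment, N m; "width": opening from 0.0 (shut) to 1.0 (fully open).
Only numpy, scipy, OpenCV 4.12 (cv2) and the standard library are available. Lean on these libraries where they do the work, as an engineer would, in place of code of your own. Each camera call takes 0.05 s, during which the arm holds its last target. There are 200 camera calls.

## Working session

There is one attempt and no reset: what is moved stays moved. The work goes in short steps, each a Python script; the robot and the scene stay as the last script left them, time stands still between calls to the robot, and variables do not carry over. Pictures are saved under pics/ and viewed, about 8 in all and at most 12, crops included, and the job is handed in when it is done.

```bash
mkdir -p pics; cat > h.py <<'E'
import numpy as np, cv2
from workcell import r
def shot(n,f):
    c=r.camera(n); cv2.imwrite(f'pics/{f}.png',c['pixels'][:,:,::-1])
    np.savez(f'pics/{f}.npz',**{k:np.array(v) for k,v in c.items()}); return c
def load(f): return np.load(f'pics/{f}.npz')
def ray(c,uv,z):
    K=np.array([[c['fx'],0,c['cx']],[0,c['fy'],c['cy']],[0,0,1]],float)
    p=cv2.undistortPoints(np.array(uv,float).reshape(-1,1,2),K,np.array(c['dist'],float)).reshape(-1,2)
    T=np.array(c['camera_from_world']);R=T[:3,:3];o=-R.T@T[:3,3]
    d=np.c_[p[:,0],-p[:,1],-np.ones(len(p))]@R
    return o+d*((z-o[2])/d[:,2])[:,None]
E
python3 - <<'E'
from h import *
shot('top','top0');shot('scene','scene0');print(r.read_state()['t'])
a=cv2.imread('pics/top0.png');b=cv2.imread('pics/scene0.png')
E
```

```text
0.1
```

View pics/top0.png

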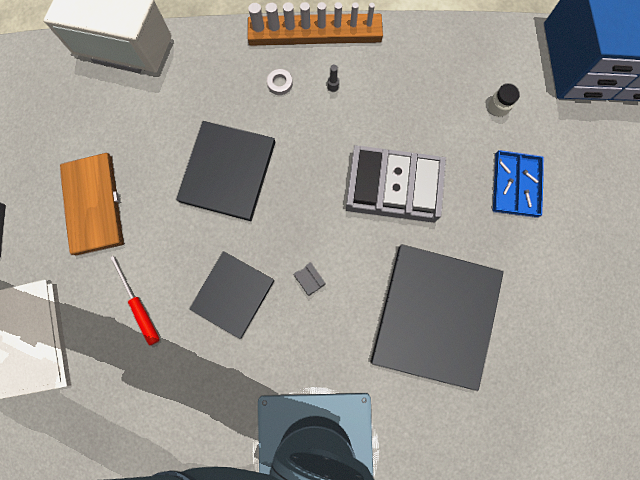

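View pics/scene0.png

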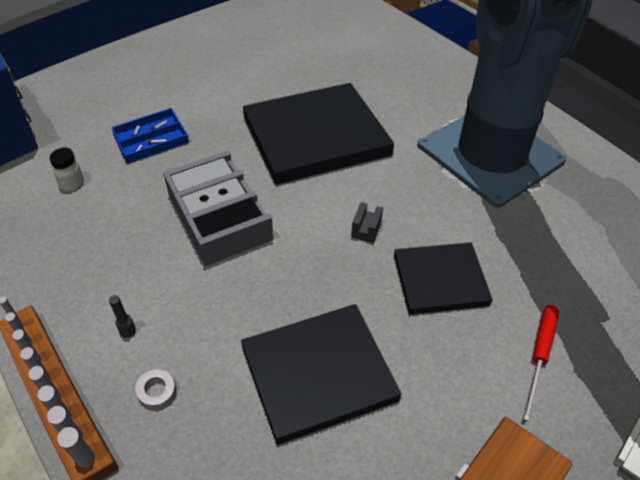

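The top view shows the nest at about (396,184): black cover (368,178), drilled block (397,181), plain block (426,184). There are three plate candidates, at (227,170), (232,295, smallest) and (438,317, largest). I'll measure them all and check the nest in a crop.

```bash
python3 - <<'E'
from h import *
c=load('top0')
for n,q in dict(A=[(204,122),(274,138),(251,219),(178,200)],B=[(225,253),(273,281),(240,337),(191,308)],C=[(402,246),(502,270),(478,388),(372,362)]).items():
    p=ray(c,q,.025)[:,:2]; print(n,p.mean(0).round(4),[round(np.linalg.norm(p[i]-p[i-1]),3) for i in range(4)],p.round(3).tolist())
im=cv2.imread('pics/top0.png')[135:230,335:455]
cv2.imwrite('pics/crop.png',cv2.resize(im,None,fx=6,fy=6,interpolation=cv2.INTER_CUBIC))
E
```

```text
A [0.5603 0.1686] [np.float64(0.176), np.float64(0.154), np.float64(0.178), np.float64(0.157)] [[0.666, 0.219], [0.624, 0.07], [0.453, 0.118], [0.497, 0.268]]
B [0.3033 0.1548] [np.float64(0.126), np.float64(0.111), np.float64(0.125), np.float64(0.112)] [[0.386, 0.169], [0.328, 0.074], [0.221, 0.139], [0.279, 0.236]]
C [ 0.2509 -0.2478] [np.float64(0.233), np.float64(0.206), np.float64(0.236), np.float64(0.211)] [[0.39, -0.182], [0.336, -0.381], [0.109, -0.316], [0.168, -0.113]]
```

View pics/crop.png

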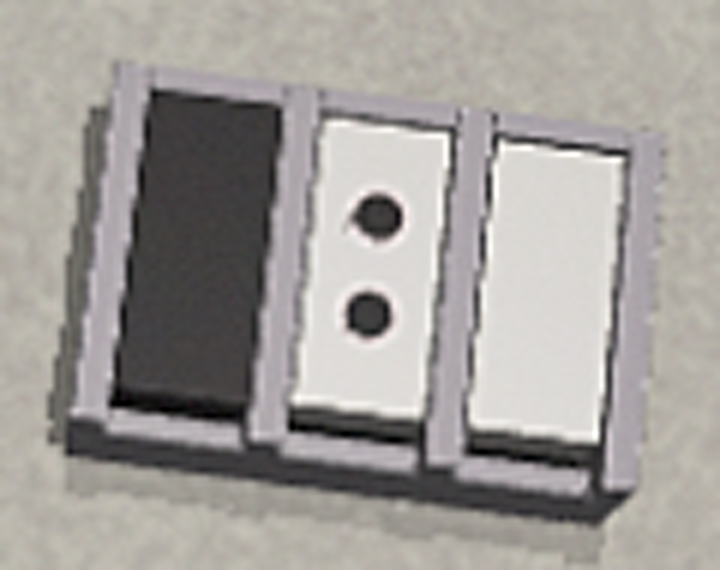

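The close crop confirms that the middle pocket holds the drilled block, with crop corners (322,120), (455,130), (422,418), (293,407). Plate A at (227,170) is the middle-sized one. The press comes next.

```bash
cat >> h.py <<'E'
def nest():
    c=load('top0'); q=(np.array([(322,120),(455,130),(422,418),(293,407)])+.5)/6-.5+[335,135]
    p=ray(c,q,.055)[:,:2]; d=(p[0]-p[3]+p[1]-p[2]); d/=np.linalg.norm(d)
    return p.mean(0),np.array([*d,0]),p
def down(ex):  # tool pointing down, jaws across the block; ex = tool x axis
    z=np.array([0,0,-1.]); return np.c_[ex,np.cross(z,ex),z]
PL=np.array([.5603,.1686])
E
python3 - <<'E'
from h import *
C,ex,p=nest();print(C,ex,p,np.linalg.norm(p-np.roll(p,1,0),axis=1))
s=r.read_state();print(s['tcp_rot'])
R=s['tcp_rot']
for sg in (1,-1):
    for dx in (-.037,.028):
        print(sg,dx,r.ik(np.r_[C+dx*ex[:2],.06],down(sg*ex)))
    a=np.radians(26); ey=np.cross([0,0,1],ex); Q=cv2.Rodrigues(ey*a)[0]
    print('tilted',r.ik(np.r_[PL+.03*ex[:2],.06],Q@down(sg*ex)))
E
```

```text
[ 0.51964933 -0.17446974] [ 0.98673136 -0.16236141  0.        ] [[ 0.57108742 -0.16038236]
 [ 0.56666551 -0.20475724]
 [ 0.46805563 -0.18738251]
 [ 0.47278877 -0.14535684]] [0.09944039 0.04459465 0.10012886 0.04229137]
[[-9.27291925e-01  3.74338721e-01 -4.55013772e-04]
 [ 3.74338975e-01  9.27290764e-01 -1.47333438e-03]
 [-1.29596040e-04 -1.53654046e-03 -9.99998811e-01]]
1 -0.037 [-0.13157056  0.64138102  0.49026943  2.03369481 -0.52960857  0.5915439
 -1.00900218]
1 0.028 [-0.12279267  0.72017315  0.49413092  1.86823181 -0.51824479  0.68340426
 -1.0555864 ]
tilted [-0.60763438  1.04131089  0.64116718  1.37509431 -0.6715587   1.40535343
 -1.54302182]
-1 -0.037 [ 0.0690186   0.59560347  0.22701562  2.02234377 -0.24439532  0.54899259
  1.87528208]
-1 0.028 [ 0.06402427  0.67268838  0.23408001  1.85698915 -0.24451796  0.63974548
  1.85368162]
tilted [-0.26247756  0.93776572  0.02155125  1.34791263 -0.20101478  1.28309092
  1.26075133]
```

```bash
python3 - <<'E'
from h import *
C,ex,p=nest();R=down(-ex)
r.grab()
P=C-.037*ex[:2]
r.move_to(np.r_[P,.16],R)
shot('wrist','w1'); s=r.read_state(); print(s['t'],s['tool_pos'],s['force'],s['width'])
E
```

```text
4.3083 [ 0.48351862 -0.16778488  0.15999296] [0.92319776 0.67397647 0.24482214] 0.007137858786427249
```

View pics/w1.png

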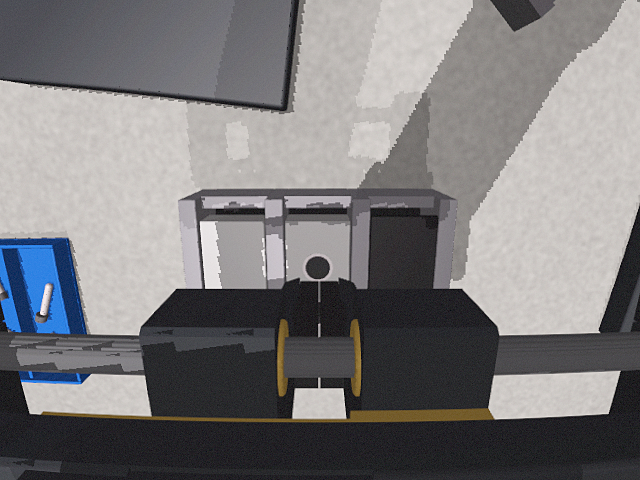

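The wrist view shows the block's near end edge from (286,221) to (352,221), with the finger tips centred over it at column 319. I'll check that edge against the estimate, then press.

```bash
python3 - <<'E'
from h import *
C,ex,p=nest();R=down(-ex);P=C-.037*ex[:2]
print(ray(load('w1'),[(286,221),(352,221)],.055)[:,:2],p[[3,2]])
r.move_l(np.r_[P,.062],feed=.1)
h=r.move_l(np.r_[P,.0405],feed=.02,force_limit=8)
s=r.read_state();print(h,s['t'],s['tool_pos'],s['force'])
r.dwell(.4)
shot('wrist','w2')
E
```

```text
[[ 0.47022128 -0.18731315]
 [ 0.47731366 -0.14365225]] [[ 0.47278877 -0.14535684]
 [ 0.46805563 -0.18738251]]
True 6.275 [ 0.48305939 -0.16843492  0.04438148] [-1.34799943  1.47816195  8.84851358]
```

View pics/w2.png

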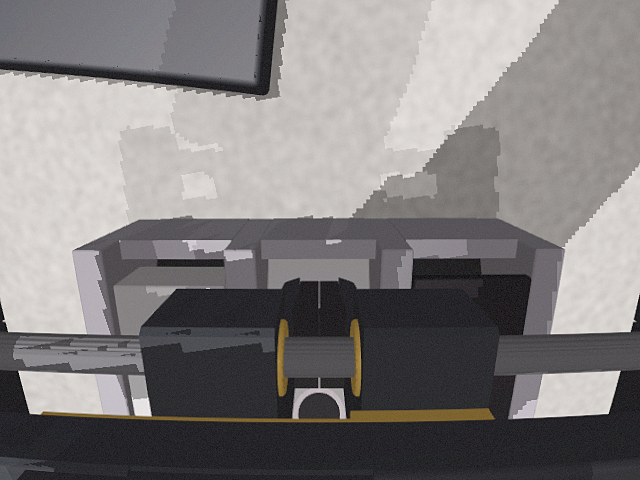

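The force stop came at 10.6 mm down, which matches a fully tipped block touched by the finger's edge. The second bore shows raised behind the fingers at (320,400). I'll lift off and look.

```bash
python3 - <<'E'
from h import *
C,ex,p=nest();R=down(-ex);P=C-.037*ex[:2]
r.move_l(np.r_[P,.13],feed=.12)
r.open_gripper()
shot('scene','s2');s=shot('wrist','w3')
print(r.read_state()['t'])
a=cv2.resize(cv2.imread('pics/s2.png')[130:280,140:300],None,fx=3,fy=3)
b=cv2.resize(cv2.imread('pics/w3.png'),(320,240)); b=cv2.copyMakeBorder(b,0,210,0,0,0)
cv2.imwrite('pics/v.png',np.hstack([a,b]))
E
```

```text
9.0167
```

View pics/v.png

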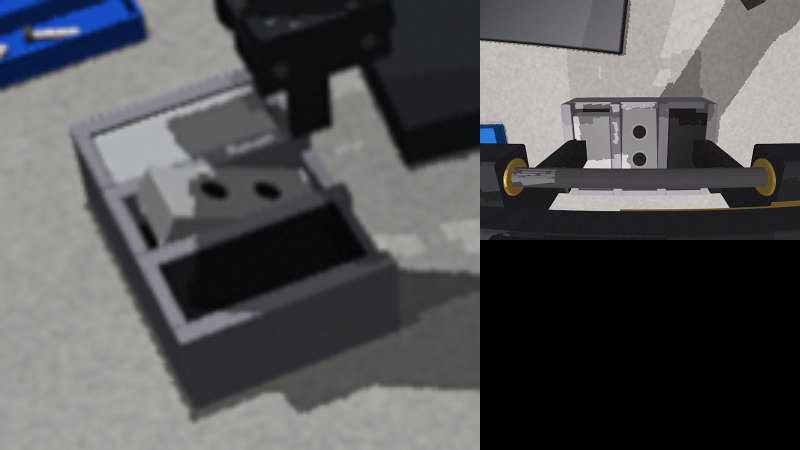

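Tipped: the +x end is up with its bores visible, and the plain block is still flat. Now I'll grasp at the raised end.

```bash
python3 - <<'E'
from h import *
C,ex,p=nest();R=down(-ex);C=C+[.0017,.0005];P=C+.029*ex[:2]
r.move_l(np.r_[P,.13],R,feed=.15)
h=r.move_l(np.r_[P,.0605],feed=.06,force_limit=6)
print(h,r.read_state()['tool_pos'])
if not h:
    r.grab();s=r.read_state();print(s['t'],s['tool_pos'],s['force'],s['width']*88)
    shot('scene','s3')
    r.move_l(np.r_[P,.16],feed=.06)
    s=r.read_state();print(s['t'],s['tool_pos'],s['force'],s['torque'],s['width']*88)
    shot('scene','s4');shot('wrist','w4')
    a=cv2.resize(cv2.imread('pics/s4.png')[90:280,120:320],None,fx=2.4,fy=2.4)
    b=cv2.resize(cv2.imread('pics/w4.png'),(320,240)); b=cv2.copyMakeBorder(b,0,a.shape[0]-240,0,0,0)
    cv2.imwrite('pics/v2.png',np.hstack([a,b]))
E
```

```text
False [ 0.55027135 -0.17876812  0.06089339]
11.6667 [ 0.54995895 -0.17880687  0.06052487] [ 0.38860403 -0.20130805 -0.42951445] 43.54135040688495
13.525 [ 0.5497456  -0.17862219  0.15967269] [-0.41877594  0.40095969 -2.95352127] [ 0.00145291 -0.15448169  0.03774018] 43.535628478375116
```

View pics/v2.png

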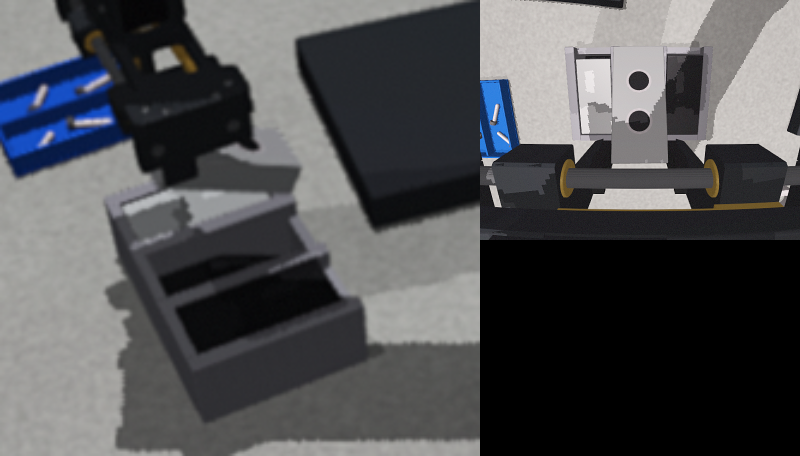

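The lift is clean: width 43.5 mm, about 3 N of load, plain block seated. In full-size wrist pixels the far edge is at row ~92 (columns ~264–388), with bores at (317,160) and (317,242). From these I'll estimate the block's pitch in the grip.

```bash
python3 - <<'E'
from h import *
C,ex,p=nest();C=C+[.0017,.0005]
c=load('w4');K=np.array([[c['fx'],0,c['cx']],[0,c['fy'],c['cy']],[0,0,1]],float)
T=c['camera_from_world'];ey=np.cross([0,0,1],ex)
P=np.r_[C+.029*ex[:2],.1597]
def pts(deg):
    a=np.radians(26); piv=np.array([.029,.066]); o=np.array([-.0002,.0321])
    out=[]
    for bx,by,bz in [(-.05,.022,.024),(-.05,-.022,.024)]:
        q=o+bx*np.array([np.cos(a),np.sin(a)])+bz*np.array([-np.sin(a),np.cos(a)])-piv
        d=np.radians(deg-26); q=piv+np.array([[np.cos(d),-np.sin(d)],[np.sin(d),np.cos(d)]])@q
        out.append(np.r_[C,0]+ex*q[0]+ey*by+np.array([0,0,q[1]+.1597-.0605]))
    X=np.array(out)@T[:3,:3].T+T[:3,3]
    X=X*[1,-1,-1]
    return cv2.projectPoints(X,np.zeros(3),np.zeros(3),K,c['dist'])[0].reshape(-1,2)
for d in (15,20,26,32,40,50): print(d,pts(d).round(0).tolist())
g=cv2.cvtColor(c['pixels'],cv2.COLOR_RGB2GRAY); print(g[70:110:2,330],g[95:105:9,250:280:2],g[100,376:400:2])
E
```

```text
15 [[375.0, 72.0], [261.0, 72.0]]
20 [[372.0, 80.0], [264.0, 80.0]]
26 [[369.0, 90.0], [267.0, 90.0]]
32 [[366.0, 102.0], [270.0, 102.0]]
40 [[363.0, 118.0], [273.0, 118.0]]
50 [[360.0, 140.0], [276.0, 140.0]]
[183 180 178 186 188 187 181 182 184 183 183 159 190 191 192 190 192 191
 193 192] [[185 186 185 188 187 188 188 184 152 191 190 192 191 191 193]
 [186 188 184 187 184 189 175 182 148 193 193 192 192 190 192]] [198 196 197 196 197 196 195 193 193 195 193 195]
```

The observed far edge gives about 27°, so the block hasn't drooped. I'll level it by tilting the tool, then lower it onto the plate.

```bash
python3 - <<'E'
from h import *
C,ex,p=nest();ey=np.cross([0,0,1],ex)
R=cv2.Rodrigues(ey*np.radians(27))[0]@down(-ex)
P=PL+.0387*ex[:2]
r.move_to(np.r_[P,.13],R)
s=r.read_state();print(s['t'],s['tool_pos'],s['force'],s['width']*88)
r.move_l(np.r_[P,.055],feed=.08)
h=r.move_l(np.r_[P,.033],feed=.02,force_limit=5)
s=r.read_state();print(h,s['t'],s['tool_pos'],s['force'],s['torque'],s['width']*88)
shot('scene','s5');shot('wrist','w5')
a=cv2.resize(cv2.imread('pics/s5.png')[260:460,210:430],None,fx=2.2,fy=2.2)
b=cv2.resize(cv2.imread('pics/w5.png'),(310,232)); b=cv2.copyMakeBorder(b,0,a.shape[0]-232,0,0,0)
cv2.imwrite('pics/v3.png',np.hstack([a,b]))
E
```

```text
14.925 [0.59901176 0.1597228  0.13032469] [ 1.02636418 -0.85235913 -2.60434742] 43.341549271210326
True 16.825 [0.59830187 0.16230658 0.03795589] [ 0.28698703 -0.77388859  5.05423109] [ 0.01419528 -0.25503476  0.03583116] 43.35692810154244
```

View pics/v3.png

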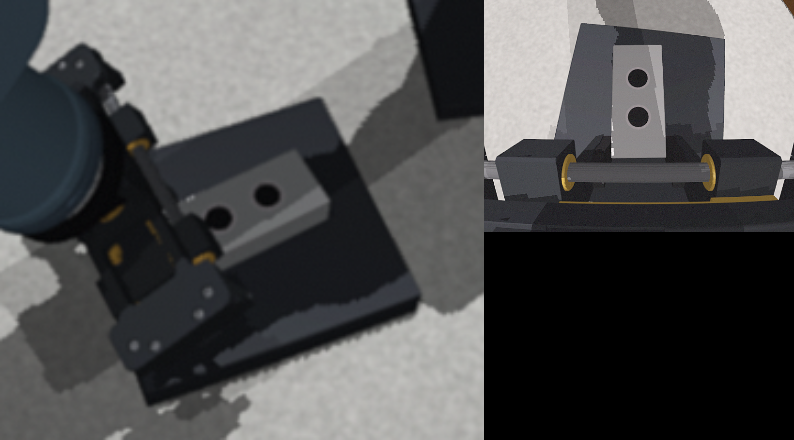

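Contact came at z = 0.038 against the predicted 0.0377, and the block looks level and central. I'll release, retreat along the tool axis and check.

```bash
python3 - <<'E'
from h import *
r.open_gripper();r.dwell(.2)
s=r.read_state();R=np.array(s['tcp_rot']);p=np.array(s['tool_pos'])
r.move_l(p-R[:,2]*.13,feed=.12)
r.goto_joints([-1.253,0.536,-0.004,1.538,0.003,1.067,-0.071])
shot('top','top6');shot('scene','s6');s=r.read_state();print(s['t'],s['force'])
a=cv2.resize(cv2.imread('pics/s6.png')[130:450,150:420],None,fx=1.5,fy=1.5)
b=cv2.resize(cv2.imread('pics/top6.png')[100:240,160:460],None,fx=1.3,fy=1.3); b=cv2.copyMakeBorder(b,0,a.shape[0]-b.shape[0],0,0,0)
cv2.imwrite('pics/v4.png',np.hstack([a,b]))
E
```

```text
21.475 [-0.8315684  -0.19425959 -0.03382517]
```

View pics/v4.png

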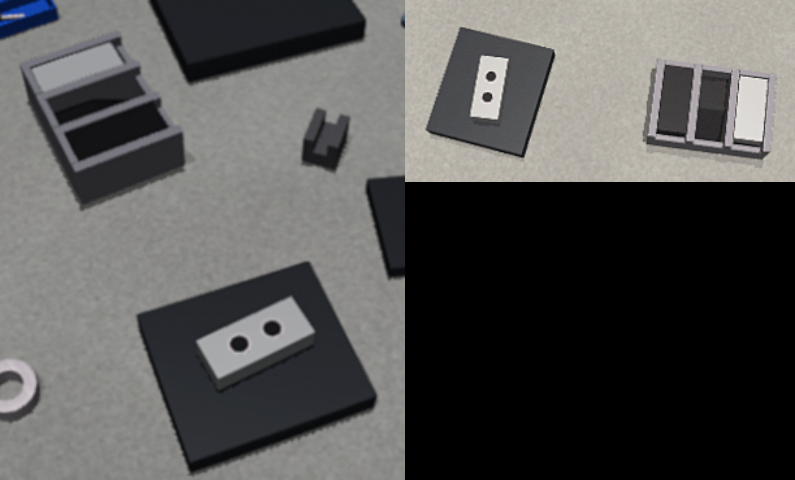

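The drilled block lies flat near the plate's middle, the plain block is seated, and the arm is clear.

```bash
python3 -c "
from workcell import r
r.finish_job()"
```

```text
the job is handed in; nothing more can be done
```

The drilled block now lies flat near the middle of the middle-sized granite plate, and I have handed the job in. No verdict is reported.

- **Tip:** I pressed the notched end with shut fingers. The force stop came at about 9 N, 10.6 mm down, because the finger's edge met the fully tipped block. The camera showed the other end staying up.
- **Grip and place:** I gripped the raised end across 43.5 mm and lifted; there was no visible droop (about 27°). I then tilted the tool to level the block and lowered it until a 5 N contact, at a tool height of 38.0 mm against 37.7 mm predicted. After that I released it and backed off.
- **Last checks:** At 21.5 s the final pictures showed the drilled block flat, holes up and near the plate's centre. The plain block was still seated and the arm was clear. I judged these by eye and did not measure the final offset.
- **Disagreement:** The top and wrist cameras differed by about 3 mm on where the block's end was, so I used a point between them.

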